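# Find the wobbly candle-jar lid and replace it

### The arm

A 6-joint arm with a two-finger parallel gripper is mounted at the origin on the work surface. World frame = base frame: x ahead of the robot, y to its left, z up, the work surface at z = 0. Lengths are in m, angles in rad, forces in N, time in s.
With the tool pointing down it reaches from about 0.275 to 0.875 m from the base axis. Payload 12.5 kg.
Tool frame: the origin (TCP) lies at the very end of the fingers, on their centre line; the grasp point (between the pads) lies 19 mm behind it; z points along the fingers, y is the line along which they close (so a half turn about z gives the same grasp; the last joint's range is limited). The gripper opens to 85 mm and grips with 20 to 120 N. Pads are 22 mm wide; open, the fingers measure 114 mm over their backs; the gripper's body (76 mm by 85 mm) begins 54 mm behind the grasp point. The pads swing forward as they close: fully open they stand 13 mm farther back than shut.
Start: joints at [-1.37, 0.351, 1.652, -0, 1.139, -0.085], TCP at [0.155, -0.528, 0.231] pointing down, gripper open.
Joint ranges: [-2.75, 2.75], [-0.79, 2.1], [0.01, 2.65], [-1.57, 4.71], [0.07, 3.14], [-2.87, 2.87]. Speed limits (rad/s): [2.22, 2.22, 2.79, 3.14, 3.14, 3.14].

### API

Orientations are given as a 3x3 rotation matrix whose columns are the frame's x, y, z axes.
In Python, from bench import manip gives the robot as it stands. Calls block until the motion is done:
- manip.move_ptp(position, orientation): joint-space move of the TCP to a pose.
- manip.move_l(position, attitude=None, max_speed=0.15): straight line of the TCP; attitude=None keeps the orientation; max_speed is the mean speed in m/s.
- manip.move_j(angles): joint-space move.
- manip.set_gripper(opening, effort=None): opening from 0.0 (shut) to 1.0 (fully open); effort is the grip in N (None keeps the last); returns when the fingers have stopped.
- manip.dwell(seconds).
- manip.inverse_kinematics(position, orientation): joint angles nearest the present ones, or None.
- manip.grab_frame(name): name is "scene" or "top" or "wrist"; returns (picture, depth): 480x640x3 uint8, red, green, blue; 480x640 float32, m along the optical axis (not along the pixel's ray), 0 where there is no reading.
- manip.get_calibration(name): a dict with "camera_matrix" (3x3 intrinsics, pixels), "R" (3x3) and "t" (3): a world point X has camera coordinates R X + t. Camera axes: x right, y down, z forward; pixel columns grow to the right and rows downward; lengths in m; the calibration is good to about 2 mm. A picture is of the moment at which its call begins: read the wrist's pose just before it. get_calibration takes no time and is no camera call; for the wrist camera it gives the pose at the moment of the call.
A pose or a line that the arm cannot do raises manip.Unreachable and nothing moves.
- manip.sign_off(): hands the job in; it is judged then, once.
Trained networks look in the newest picture that a camera, given by its name, has taken for a name from the list of things; names that differ only in an ending like _2 or _b are one class to them, and where a whole thing is asked for, a point or a joint stands for the part that bears it (a point fixed in the world has none). Each returns a list of dicts, best first, with "confidence" (0 to 1); they miss things now and then, are a little off and sometimes report something else, mostly with a low value. They report only what shows in the picture. A call takes as long as a camera call. They do not tell look-alikes from the thing itself.
- manip.look_for(camera, name): "at" ([x, y, z] in m, in world coordinates, good to about 4 mm: the middle of the surface that is visible of it).
Readings, each from a call of its own:
- manip.current_time(): time.
- manip.current_qpos(): joint angles.
- manip.current_joint_vel(): joint speeds.
- manip.current_joint_torque(): joint torques, N m.
- manip.current_ee_pos(): TCP position.
- manip.current_tcp_rot(): TCP orientation.
- manip.current_force(): force on the tool from outside, world axes, zero at the start.
- manip.current_ft_torque(): the same for the moment, N m.
- manip.current_grip_width(): opening from 0.0 (shut) to 1.0 (fully open).
- manip.current_grip_force(): force on a finger pad.
Only numpy, scipy, OpenCV 4.12 (cv2) and the standard library are available. Lean on these libraries where they do the work, as an engineer would, in place of code of your own. Each camera call takes 0.05 s, during which the arm holds its last target. There are 200 camera calls.

### The job

One of the three candle jars has a lid that fits loosely: rock the lids gently side to side by their knobs to feel which one has too much play, keeping every lid down in its jar while you test it. Set the loose lid down, knob up, in the grey returns tray, without dropping it, and then fit the spare lid from the carton fully home in the jar you opened. Never force a lid against its jar, keep the well-fitting lids in place, and leave everything else on the shelf alone.

Things in the scene. Friction and masses are not known exactly. Their poses are not given: they have to be found in the camera images.
- lid_spare: Turned wooden jar lid, 120 g. Origin: centre of its plug's underside, z up. Round plug 14 mm long (lowest 6 mm tapers in by 2.5 mm radius), then disc 76 mm dia. x 10 mm (14 to 24 mm up), then plain round knob 24 mm dia., 30 mm tall (24 to 54 mm up), gripped from above. Plug 64 mm: fits every jar well. Stands plug-down on the carton at the start.
- rim_a (a point): Centre of the mouth of a stoneware candle jar, 75 mm above the shelf. Jar 74 mm outside, 66 mm inside, wax 16 mm down; fixed. At the start each of the three jars holds a lid, outwardly just like lid_spare, centred to 1 mm, origin 14 mm below the rim. Two are good (play 1.5 to 3 mm in all, side to side, stop to stop), one is loose (about 8 mm in all, plug 58 mm).
- rim_b (a point): Centre of the mouth of another jar, exactly like the one at rim_a; fixed to the shelf by a 90 mm steel base. Its lid's pose is not measured, nor those of the other two. The discs hide the plugs, so only sideways feel by the knob tells which lid is loose.
- rim_c (a point): Centre of the mouth of another jar, exactly like the one at rim_a; fixed to the shelf by a 90 mm steel base. Lids are held by fit and weight alone. At the end of its play a plug meets rigid stoneware and the force rises steeply; over 20 N may chip it. Which jar holds the loose lid changes every start.
- tray: Returns tray: grey plastic open tray 165 x 165 mm outside, 35 mm high, walls 5 mm, floor 5 mm thick; origin at the centre of its underside, on the shelf. It does not move.
- carton: Closed cardboard carton 130 x 130 x 50 mm on which the spare lid stands; origin at the centre of its underside. It does not move.
- tin: Bystander, to be left alone: flat candle tin, 60 mm diameter, 50 mm tall; origin at the centre of its underside.
- votive: Bystander, to be left alone: white ceramic votive candle, 60 mm diameter, 60 mm tall; origin at the centre of its underside.
- pillar: Bystander, to be left alone: cream pillar candle, 60 mm diameter, 110 mm tall; origin at the centre of its underside.
- jar_small: Bystander, to be left alone: small lidded jar, 54 mm diameter, 85 mm tall; origin at the centre of its underside.
- matches: Bystander, to be left alone: flat cardboard box, 110 x 65 x 22 mm; origin at the centre of its underside.
- holder: Bystander, to be left alone: brass taper holder, foot 72 mm diameter, 55 mm tall; origin at the centre of its underside.
There are look-alikes about, which are no part of the job. What is shaped like the part that bears rim_a but purple is not meant.

How it is judged:
On the way, in this order (a step that is already met when the one before it is completed fails the run):
1. the loose lid is shifted sideways over 1.8 mm while down in its jar (distance of loose_lid from where it was at the start of the episode above 0.0018 m and height (world z) of loose_lid between 0.058 and 0.064 m), for 0.05 s.
2. the loose lid stands knob up in the tray (horizontal distance between loose_lid and tray below 0.056 m and height (world z) of loose_lid below 0.012 m and angle between loose_lid's own z axis and vertical below 0.12 rad and linear speed of loose_lid below 0.02 m/s), for 0.2 s.
3. the spare lid is fully home in the opened jar (((horizontal distance between lid_spare and rim_a below 0.004 m and z of lid_spare in the frame of rim_a below -0.0115 m) or (horizontal distance between lid_spare and rim_b below 0.004 m and z of lid_spare in the frame of rim_b below -0.0115 m) or (horizontal distance between lid_spare and rim_c below 0.004 m and z of lid_spare in the frame of rim_c below -0.0115 m)) and angle between lid_spare's own z axis and vertical below 0.06 rad and linear speed of lid_spare below 0.02 m/s), for 0.2 s.
At the end, for the whole second after the job is handed in: Loose lid knob up on the tray floor (plug within 12 mm of the shelf, tilt < 0.12 rad). Spare lid seated in the opened jar (within 4 mm of centre, plug at least 11.5 mm below the rim, tilt < 0.06 rad). The other two lids in their jars within 5 mm of their starts. Lids at rest (all of step 2 and all of step 3 and distance of each of good_lid_1, good_lid_2 from where it was at the start of the episode below 0.005 m and linear speed of each of good_lid_1, good_lid_2 below 0.02 m/s); the robot touches nothing.
It fails at once if a well-fitting lid is raised out of its jar by more than 8 mm (height (world z) of any of good_lid_1, good_lid_2 above 0.069 m).
It fails at once if a lid is forced against its jar with more than 20 N (contact force between any of good_lid_1, loose_lid, good_lid_2, lid_spare and jar_a above 20 N or contact force between any of good_lid_1, loose_lid, good_lid_2, lid_spare and jar_b above 20 N or contact force between any of good_lid_1, loose_lid, good_lid_2, lid_spare and jar_c above 20 N).
It fails at once if the loose lid is dropped or flung down (faster than 0.5 m/s within 50 mm of the shelf) (height (world z) of loose_lid below 0.05 m and linear speed of loose_lid above 0.5 m/s).
It fails at once if a bystander is moved by more than 20 mm (distance of any of tin, votive, pillar, jar_small, matches, holder from where it was at the start of the episode above 0.02 m).
It also fails if it takes over 72 s, if anything falls off the work surface, if the arm or the gripper's body presses on something with over 40 N, if the wrist force passes 120 N, or if a joint passes its speed limit or range.

## Working session

There is one attempt and no reset: what is moved stays moved. The work goes in short steps, each a Python script; the robot and the scene stay as the last script left them, time stands still between calls to the robot, and variables do not carry over. Pictures are saved under pics/ and viewed, at most 10 in all, crops included, and the job is handed in when it is done.

```bash
ls; mkdir -p pics; python3 - <<'E'
from bench import manip as m
import cv2,numpy as np
for c in ("scene","top"):
    p,d=m.grab_frame(c); cv2.imwrite(f"pics/{c}.png",p[:,:,::-1]); np.save(f"{c}_d.npy",d)
    K=m.get_calibration(c); print(c,np.round(K["t"],3).tolist(),np.round(K["R"],2).tolist(),K["camera_matrix"][0][0])
    for n in ("lid_spare","rim_a","tray","carton"):
        for r in m.look_for(c,n):
            X=K["R"]@np.array(r["at"])+K["t"];u=K["camera_matrix"]@X
            print(n,np.round(r["at"],3).tolist(),round(r["confidence"],2),(u[:2]/u[2]).astype(int).tolist())
print(m.current_time())
E
```

```text
pics
scene [-0.118, -0.455, 1.341] [[0.25, 0.97, -0.0], [0.84, -0.22, -0.5], [-0.48, 0.12, -0.87]] 582.4655717137921
rim_a [0.354, -0.211, 0.06] 0.89 [194, 171]
rim_a [0.555, -0.015, 0.022] 0.78 [321, 248]
rim_a [0.614, -0.146, 0.023] 0.64 [257, 293]
rim_a [0.531, 0.124, 0.029] 0.56 [391, 219]
tray [0.526, -0.323, 0.004] 0.7 [151, 278]
top [0.021, 0.574, 1.028] [[-0.08, -1.0, 0.0], [-0.98, 0.08, -0.2], [0.2, -0.02, -0.98]] 479.0400343571893
lid_spare [0.474, 0.328, 0.073] 0.97 [165, 292]
rim_a [0.476, 0.112, 0.008] 0.92 [267, 286]
rim_a [0.558, -0.128, 0.009] 0.86 [366, 244]
rim_a [0.495, -0.009, 0.006] 0.73 [318, 274]
rim_a [0.336, -0.206, 0.063] 0.7 [414, 337]
rim_a [0.533, -0.325, 0.007] 0.64 [450, 248]
rim_a [0.73, 0.206, 0.021] 0.38 [221, 183]
tray [0.53, -0.32, 0.007] 0.92 [448, 249]
carton [0.48, 0.114, 0.01] 0.72 [266, 285]
carton [0.464, 0.33, 0.052] 0.6 [167, 297]
0.5
```

View pics/top.png

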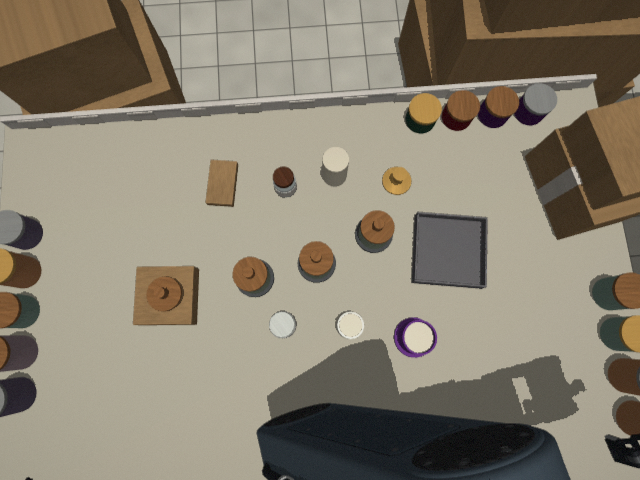

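View pics/scene.png

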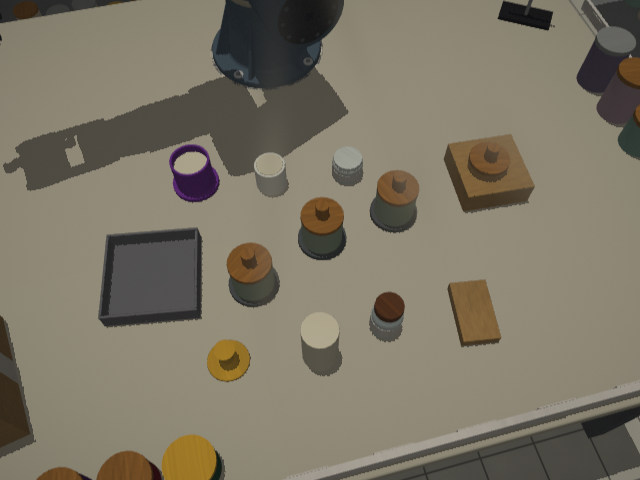

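The three real jars are at top pixels (251,274), (317,261) and (376,230), which are scene pixels (398,195), (322,225) and (250,270). They have brown lids on grey-white stoneware. The purple one at top (415,337) / scene (192,172) has no lid and is the excluded look-alike. The yellow lid at top (397,180) is a bystander. The spare stands on the carton at top (165,292).

Next I'll measure knob tops and the tray from both depth views, and save one enlarged crop to confirm which jars are meant.

```bash
cat > h.py <<'E'
from bench import manip as m
import numpy as np, cv2
def cloud(c,d,K=None):
    K=K or m.get_calibration(c); v,u=np.nonzero(d>0); z=d[v,u]
    C=np.linalg.inv(K["camera_matrix"])@np.stack([u*z,v*z,z]).astype(float)
    return (np.array(K["R"]).T@(C-np.array(K["t"])[:,None])).T
def knob(P,seed,zmin):
    s=P[(np.hypot(*(P[:,:2]-seed).T)<.045)&(P[:,2]>zmin)&(P[:,2]<.2)]
    zt=np.percentile(s[:,2],90); s=s[abs(s[:,2]-zt)<.005]
    c,r=cv2.minEnclosingCircle(s[:,:2].astype(np.float32))
    return np.round([*s[:,:2].mean(0),zt,*c,r],4).tolist(),len(s)
E
python3 - <<'E'
from h import *
for c in ("scene","top"):
    P=cloud(c,np.load(c+"_d.npy"))
    for n,s,zm in (("c1",(.51,.12),.097),("c2",(.54,-.01),.097),("c3",(.59,-.135),.097),("spare",(.474,.328),.085)):
        near=P[np.hypot(*(P[:,:2]-s).T)<.06]
        try: print(c,n,knob(P,s,zm))
        except Exception as e: print(c,n,e,near[:,2].max())
    t=P[(abs(P[:,0]-.53)<.1)&(abs(P[:,1]+.323)<.1)]
    r=t[(t[:,2]>.025)&(t[:,2]<.045)]; f=t[(t[:,2]<.012)&(abs(t[:,0]-.53)<.06)&(abs(t[:,1]+.323)<.06)]
    print(c,"tray rim",cv2.minAreaRect(r[:,:2].astype(np.float32)),np.median(r[:,2]),"floor",np.median(f[:,2]))
    k=P[(abs(P[:,0]-.47)<.09)&(abs(P[:,1]-.33)<.09)&(P[:,2]>.04)&(P[:,2]<.06)]
    print(c,"carton",cv2.minAreaRect(k[:,:2].astype(np.float32)),np.median(k[:,2]))
print(np.round(m.current_tcp_rot(),3).tolist(), np.round(m.current_force(),3))
im=cv2.imread("pics/scene.png")[130:330,140:440]; cv2.imwrite("pics/crop.png",cv2.resize(im,(780,520),interpolation=cv2.INTER_CUBIC))
E
```

```text
scene c1 ([0.5001, 0.1397, 0.1165, 0.4997, 0.1409, 0.0129], 125)
scene c2 ([0.5234, -0.0074, 0.1164, 0.5221, -0.0081, 0.0129], 135)
scene c3 ([0.5829, -0.148, 0.1164, 0.5825, -0.1475, 0.0123], 152)
scene spare ([0.4727, 0.3299, 0.105, 0.4702, 0.3289, 0.0138], 116)
scene tray rim ((0.5276721715927124, -0.3196817636489868), (0.1662949174642563, 0.168180912733078), 80.617431640625) 0.03369109446071555 floor 0.005446460249381302
scene carton ((0.4715954065322876, 0.33836278319358826), (0.1316971480846405, 0.13324715197086334), 86.44113159179688) 0.04970876035894668
top c1 ([0.5008, 0.1414, 0.1168, 0.5009, 0.1413, 0.012], 90)
top c2 ([0.5233, -0.0055, 0.1167, 0.5241, -0.0055, 0.0118], 83)
top c3 ([0.5831, -0.1463, 0.1162, 0.5835, -0.1466, 0.0121], 88)
top spare ([0.4733, 0.3321, 0.1056, 0.4731, 0.3322, 0.0123], 88)
top tray rim ((0.5290696024894714, -0.3178728520870209), (0.16603222489356995, 0.16586065292358398), 80.7618408203125) 0.03323988591023216 floor 0.004400773453335432
top carton ((0.4730093479156494, 0.34065455198287964), (0.13257624208927155, 0.12956981360912323), 85.54568481445312) 0.04945508086661504
[[0.959, 0.282, -0.0], [0.282, -0.959, 0.0], [0.0, -0.0, -1.0]] [ 0.497 -0.408  0.437]
```

View pics/crop.png

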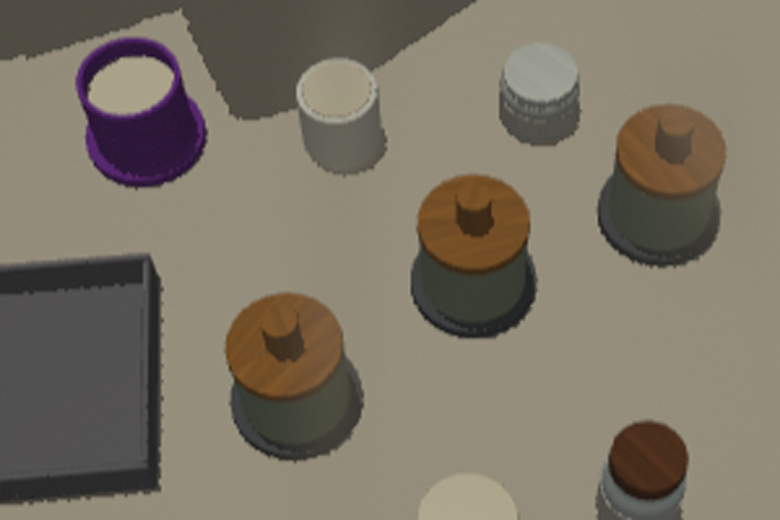

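The crop confirms it: three grey-white stoneware jars with wooden lids, and the purple one is lidless and excluded. Knob tops measure about 0.1165 (text gives 0.115), and the spare's about 0.105 (0.104). I'll feel the middle lid first, with a finger gap and small force-guarded steps.

```bash
cat >> h.py <<'E'
R0=np.array([[1.,0,0],[0,-1,0],[0,0,-1]])
def F(n=5):
    a=[]
    for _ in range(n): a.append(m.current_force()); m.dwell(.004)
    return np.mean(a,0)
def feel(c,thr=2.5,step=.0005,free=.004,lim=.016):
    """push the knob at c both ways along world y between the open fingers; returns both stops"""
    z=.092; m.move_ptp([c[0],c[1],.15],R0); m.move_l([c[0],c[1],z],max_speed=.12)
    f0=F(10); out=[]; log=[]; y=c[1]
    for s in (1,-1):
        y=c[1]+s*free if s>0 else y-s*-0.003
        m.move_l([c[0],y,z],max_speed=.03)
        while True:
            f=F()-f0; log.append((round((y-c[1])*1e3,1),round(f[1],1)))
            if s*f[1]<-thr or abs(y-c[1])>lim or np.linalg.norm(f)>9: break
            y+=s*step; m.move_l([c[0],y,z],max_speed=.02)
        out.append(m.current_ee_pos()[1])
    m.move_l([c[0],sum(out)/2,z],max_speed=.05)
    print("stops",np.round(out,4),"travel",round(out[0]-out[1],4),"t",m.current_time()); print(log)
    return out
E
python3 - <<'E'
from h import *
print(m.current_time()); m.set_gripper(.42,20); print(m.current_grip_width(),m.current_time())
m.move_ptp([.5234,-.0065,.18],R0); print(m.current_time(),np.round([m.current_force() for _ in range(4)],2).tolist())
feel((.5234,-.0065))
E
```

```text
0.5
0.42087442126497837 1.0333
3.3167 [[-0.06, 0.22, -0.78], [-0.06, 0.22, -0.78], [-0.06, 0.22, -0.78], [-0.06, 0.22, -0.78]]
stops [ 0.0013 -0.0132] travel 0.0145 t 13.0333
[(4.0, np.float64(0.0)), (4.5, np.float64(-1.1)), (5.0, np.float64(0.6)), (5.5, np.float64(-0.4)), (6.0, np.float64(-0.3)), (6.5, np.float64(0.1)), (7.0, np.float64(-1.2)), (7.5, np.float64(-0.1)), (8.0, np.float64(-3.7)), (5.0, np.float64(0.1)), (4.5, np.float64(0.1)), (4.0, np.float64(0.4)), (3.5, np.float64(0.4)), (3.0, np.float64(0.3)), (2.5, np.float64(0.3)), (2.0, np.float64(-0.5)), (1.5, np.float64(-0.2)), (1.0, np.float64(0.2)), (0.5, np.float64(-0.4)), (-0.0, np.float64(-0.5)), (-0.5, np.float64(-0.1)), (-1.0, np.float64(-0.4)), (-1.5, np.float64(-0.3)), (-2.0, np.float64(-0.2)), (-2.5, np.float64(-0.4)), (-3.0, np.float64(-0.0)), (-3.5, np.float64(-1.0)), (-4.0, np.float64(0.0)), (-4.5, np.float64(0.1)), (-5.0, np.float64(0.3)), (-5.5, np.float64(0.7)), (-6.0, np.float64(0.2)), (-6.5, np.float64(1.5)), (-7.0, np.float64(4.0))]
```

The middle jar's travel is 14.5 mm; less the finger gap of about 11.7 mm, that leaves about 2.8 mm, so it's a good lid. Next is the jar nearest the tray, with faster free travel.

```bash
sed -i 's/y-s\*-0.003/y-.010/' h.py
python3 - <<'E'
from h import *
m.move_l([.5234,-.006,.15],max_speed=.2)
feel((.583,-.147))
E
```

```text
stops [-0.1397 -0.1543] travel 0.0145 t 20.0833
[(4.0, np.float64(-0.4)), (4.5, np.float64(-0.6)), (5.0, np.float64(-0.5)), (5.5, np.float64(0.2)), (6.0, np.float64(-0.2)), (6.5, np.float64(0.7)), (7.0, np.float64(-1.6)), (7.5, np.float64(-3.0)), (-2.5, np.float64(-0.7)), (-3.0, np.float64(0.3)), (-3.5, np.float64(-0.7)), (-4.0, np.float64(0.3)), (-4.5, np.float64(0.1)), (-5.0, np.float64(0.2)), (-5.5, np.float64(0.5)), (-6.0, np.float64(0.3)), (-6.5, np.float64(-0.6)), (-7.0, np.float64(0.8)), (-7.5, np.float64(3.7))]
```

Also good, so the remaining jar should be the loose one. I'll feel it to confirm, which also shifts it as required.

```bash
python3 - <<'E'
from h import *
m.move_l([.583,-.147,.15],max_speed=.25)
o=feel((.5005,.1406))
if o[0]-o[1]>.0175:
    y=sum(o)/2; m.move_l([.5005,y,.090],max_speed=.05)
    m.set_gripper(.2,30); m.dwell(.15)
    print(y,m.current_grip_width(),m.current_grip_force(),np.round(m.current_force(),1),np.round(m.current_ee_pos(),4),m.current_time())
E
```

```text
stops [0.1514 0.1308] travel 0.0206 t 32.375
[(4.0, np.float64(0.4)), (4.5, np.float64(0.1)), (5.0, np.float64(0.1)), (5.5, np.float64(-1.0)), (6.0, np.float64(0.6)), (6.5, np.float64(-0.3)), (7.0, np.float64(-0.4)), (7.5, np.float64(0.2)), (8.0, np.float64(-0.8)), (8.5, np.float64(-0.8)), (9.0, np.float64(-1.0)), (9.5, np.float64(-1.2)), (10.0, np.float64(-0.6)), (10.5, np.float64(-1.5)), (11.0, np.float64(-4.9)), (1.0, np.float64(1.3)), (0.5, np.float64(-0.7)), (0.0, np.float64(0.8)), (-0.5, np.float64(-0.4)), (-1.0, np.float64(-0.4)), (-1.5, np.float64(0.1)), (-2.0, np.float64(0.2)), (-2.5, np.float64(0.6)), (-3.0, np.float64(0.2)), (-3.5, np.float64(0.4)), (-4.0, np.float64(1.4)), (-4.5, np.float64(-0.3)), (-5.0, np.float64(0.2)), (-5.5, np.float64(0.9)), (-6.0, np.float64(1.7)), (-6.5, np.float64(0.5)), (-7.0, np.float64(1.3)), (-7.5, np.float64(1.2)), (-8.0, np.float64(0.0)), (-8.5, np.float64(0.7)), (-9.0, np.float64(-0.2)), (-9.5, np.float64(-0.1)), (-10.0, np.float64(3.4))]
0.14106737967430338 0.2718839292864123 29.3914595246315 [-0.4 -0.4  2.4] [0.5005 0.141  0.0901] 33.025
```

Travel is 20.6 mm, so this lid is loose (about 8.5 mm of play) and it is now gripped. Carry it to the tray, then measure the open mouth and the spare again.

```bash
python3 - <<'E'
from h import *
m.move_l([.5005,.1411,.125],max_speed=.08)
m.move_l([.5005,.1411,.19],max_speed=.2)
print(m.current_grip_width())
T=[.5284,-.3188]
m.move_l([*T,.19],max_speed=.3); m.move_l([*T,.048],max_speed=.15); m.move_l([*T,.038],max_speed=.04); f0=F()[2]; z=.038
while F(3)[2]-f0<2 and z>.032: z-=.001; m.move_l([*T,z],max_speed=.03)
print("z",z,F()-f0,m.current_time())
m.set_gripper(.42); m.move_l([*T,.10],max_speed=.1)
print(m.current_time())
for c in ("scene","top"):
    p,d=m.grab_frame(c); cv2.imwrite(f"pics/{c}2.png",p[:,:,::-1]); np.save(c+"2_d.npy",d); P=cloud(c,d)
    r=P[(np.hypot(P[:,0]-.5,P[:,1]-.141)<.05)&(P[:,2]>.071)&(P[:,2]<.082)]
    print(c,"rim",cv2.minEnclosingCircle(r[:,:2].astype(np.float32)),np.median(r[:,2]),len(r))
    print(knob(P,(.473,.331),.085))
    try: print("loose",knob(P,T,.045))
    except Exception as e: print(e)
p=cv2.imread("pics/top2.png")[130:370,120:520]; cv2.imwrite("pics/after.png",cv2.resize(p,(800,480)))
print(m.current_time())
E
```

```text
0.26807190129591446
z 0.032999999999999995 [-4.56586129  2.74007172 12.25669885] 38.525
39.625
scene rim ((0.5002809762954712, 0.14064911007881165), 0.038793399930000305) 0.07456115880215779 314
([0.4722, 0.3302, 0.1051, 0.4705, 0.3307, 0.0134], 111)
loose ([0.5386, -0.3156, 0.1902, 0.5299, -0.3188, 0.045], 124)
top rim ((0.5012356042861938, 0.14105014503002167), 0.03732231259346008) 0.07459632403161497 189
([0.4733, 0.3319, 0.1061, 0.4735, 0.3326, 0.0124], 90)
index -1 is out of bounds for axis 0 with size 0
39.725
```

View pics/after.png

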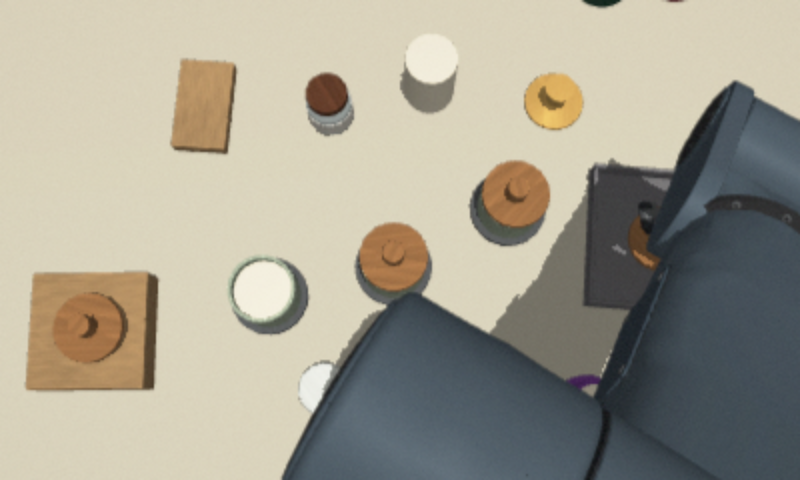

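The jar is open (mouth at crop (265,290)), the loose lid stands in the tray partly hidden behind the arm, and the other two lids are in place. The mouth measures (0.5008, 0.141, 0.0746), which agrees with the touch result. Now fit the spare with force guarding.

```bash
python3 - <<'E'
from h import *
S=[.4728,.3312]; J=np.array([.5008,.1411])
m.move_l([.5284,-.3188,.19],max_speed=.25); m.move_l([*S,.19],max_speed=.35)
m.move_l([*S,.0795],max_speed=.12); m.set_gripper(.2,30); m.dwell(.1)
print("grip",m.current_grip_width(),m.current_grip_force(),F(),m.current_time())
m.move_l([*S,.14],max_speed=.15); m.move_l([*J,.13],max_speed=.2)
m.move_l([*J,.107],max_speed=.08); m.dwell(.2); f0=F(10); p=J.copy(); z=.107; n=0
while z>.0905 and n<60:
    n+=1; f=F(4)-f0
    if n%2 or abs(f).max()>2: print(round(z,4),np.round((p-J)*1e3,1),np.round(f,1))
    l=np.hypot(f[0],f[1])
    if f[2]>8: z+=.001
    elif l>2: p=p+f[:2]/l*.0004
    elif f[2]>4: print("stop"); break
    else: z-=.0008
    m.move_l([*p,z],max_speed=.03)
print("end",z,p-J,F(5)-f0,m.current_time())
E
```

```text
grip 0.2682975400402199 29.404639899730682 [-0.36078353 -0.4872746   5.93764689] 43.675
0.107 [0. 0.] [0. 0. 0.]
0.1054 [0. 0.] [-0.6  1.   0.3]
0.1038 [0. 0.] [-0.2  0.9 -0. ]
0.1022 [0. 0.] [0.2 1.2 0.4]
0.1006 [0. 0.] [0.2 1.1 0.2]
0.099 [0. 0.] [-1.   1.5  1.2]
0.0974 [0. 0.] [-0.3  0.7  0.7]
0.0958 [0. 0.] [-0.1  1.6  0.4]
0.095 [0.3 0.3] [0.  0.4 0.1]
0.0934 [0.3 0.3] [-0.   1.8 -0. ]
0.0918 [0.3 0.3] [-0.6  1.9 -0.1]
0.091 [0.2 0.7] [-1.5  1.4  5.3]
0.091 [-0.1  0.9] [-0.4 -1.4  6.7]
stop
end 0.0910000000000001 [-0.00014204  0.00094495] [-0.39196685 -1.39610381  6.74828761] 51.7167
```

Contact force rose at the expected seating height (0.091 against 0.0905). Release, retreat and check.

```bash
python3 - <<'E'
from h import *
m.set_gripper(.42); e=m.current_ee_pos(); m.move_l([e[0],e[1],.2],max_speed=.12)
m.move_l([.38,.32,.25],max_speed=.3)
for c in ("scene","top"):
    p,d=m.grab_frame(c); cv2.imwrite(f"pics/{c}3.png",p[:,:,::-1]); P=cloud(c,d)
    for s,zm in (((.5008,.1411),.097),((.5234,-.0065),.097),((.583,-.147),.097),((.5284,-.3188),.045)):
        try: print(c,knob(P,s,zm))
        except Exception as e: print(c,s,e)
print(m.current_time(),np.round(m.current_force(),2))
p=cv2.imread("pics/scene3.png")[130:370,60:460]; cv2.imwrite("pics/final.png",cv2.resize(p,(800,480)))
E
```

```text
scene ([0.5002, 0.14, 0.1164, 0.4994, 0.1409, 0.0135], 122)
scene ([0.5238, -0.0086, 0.1166, 0.5234, -0.0084, 0.0126], 133)
scene ([0.5829, -0.149, 0.1164, 0.5827, -0.1496, 0.0128], 153)
scene ([0.5284, -0.3193, 0.0609, 0.5277, -0.3186, 0.0123], 139)
top ([0.501, 0.1419, 0.1164, 0.5008, 0.1421, 0.0121], 95)
top ([0.5238, -0.0063, 0.1158, 0.5235, -0.0063, 0.0121], 95)
top ([0.583, -0.1474, 0.1167, 0.5837, -0.1475, 0.012], 87)
top ([0.5288, -0.318, 0.0604, 0.5287, -0.3176, 0.0122], 81)
54.0417 [ 0.18 -0.46  0.09]
```

View pics/final.png

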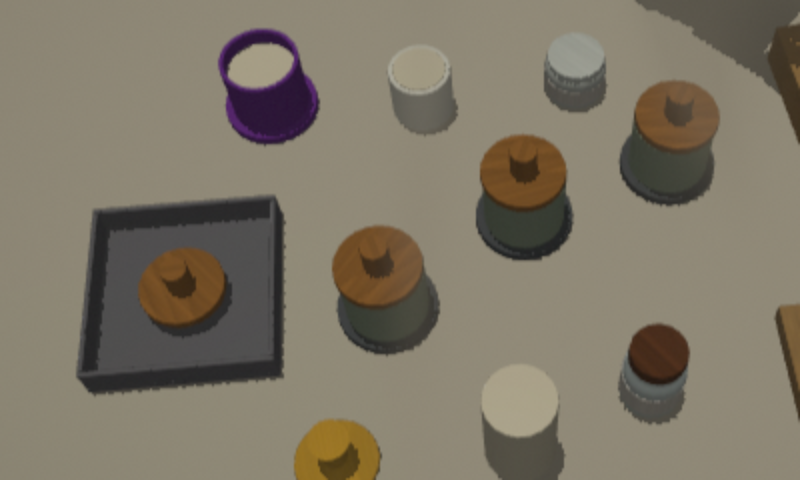

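The loose lid stands knob up in the tray (crop (182,285)). The spare is seated at crop (677,115) with its knob top at 0.1164, the same as the original lids. The two good lids are in place at (524,170) and (378,265).

```bash
python3 -c "
from bench import manip as m
print(m.sign_off())"
```

```text
the job is handed in; nothing more can be done
None
```

I found the loose lid by feel (about 8.5 mm of play), set it knob up in the returns tray, fitted the spare fully home in its jar, left the two good lids in place, and handed the job in at about 54 s of the 72 s limit; the sign-off gave no verdict.

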